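# Fit the heatsinks to the chips of their own size

### The job

Four repaired circuit boards are waiting for their heatsinks. Pick the four finned heatsinks out of the parts on the mat and gently set each one, fins up, on the padded chip or memory module whose size and shape it matches, so that it sits flat, centred and square on it; do not let it drop into place or press it down hard. Leave the blue capacitor and the copper coil that stand among them where they are.

Things in the scene. Friction and masses are not known exactly. Their poses are not given: they have to be found in the camera images.
- sink_black_center (a point): loose finned heatsink, black; 45 x 45 mm and 25 mm tall, with a flat underside and straight fins along its x. This point is its centre, half-way up; x runs along the fins, z up. Its sides are flat over the full height, so it can be taken across its fins (width 45 mm along y)
- sink_silver_center (a point): loose finned heatsink, bare aluminium; 35 x 35 mm and 20 mm tall, with a flat underside and straight fins along its x. This point is its centre, half-way up; x runs along the fins, z up. Its sides are flat over the full height, so it can be taken across its fins (width 35 mm along y)
- sink_blue_center (a point): loose finned heatsink, bright blue; 26 x 26 mm and 18 mm tall, with a flat underside and straight fins along its x. This point is its centre, half-way up; x runs along the fins, z up. Its sides are flat over the full height, so it can be taken across its fins (width 26 mm along y)
- sink_red_center (a point): loose finned heatsink, long and red; 70 x 22 mm and 16 mm tall, with a flat underside and straight fins along its x. This point is its centre, half-way up; x runs along the fins, z up. Its sides are flat over the full height, so it can be taken across its fins (width 22 mm along y)
- board_green_pad (a point): green board, 92 (x) by 112 (y) mm, in a fixed low holder; at its middle a black 45 x 45 mm chip under a pale thermal pad. This point: centre of the pad's top, 4.4 mm above the board, 14 mm above the mat; x, y along the chip's sides, z up. 10 mm tall sockets 5 mm from the chip's +x side, 8 mm pins 9 mm from its -x side; nothing beside the chip's y sides is taller than 2 mm
- board_blue_pad (a point): dark blue board, 86 (x) by 104 (y) mm, in a fixed low holder; at its middle a black 35 x 35 mm chip under a pale thermal pad. This point: centre of the pad's top, 4.4 mm above the board, 14 mm above the mat; x, y along the chip's sides, z up. 10 mm tall sockets 7 mm from the chip's +x side, 8 mm pins 13 mm from its -x side; nothing beside the chip's y sides is taller than 2 mm
- board_black_pad (a point): black board, 80 (x) by 94 (y) mm, in a fixed low holder; at its middle a black 26 x 26 mm chip under a pale thermal pad. This point: centre of the pad's top, 4.4 mm above the board, 14 mm above the mat; x, y along the chip's sides, z up. 10 mm tall socket 8 mm from the chip's +x side, 8 mm pins 14 mm from its -x side; nothing beside the chip's y sides is taller than 2 mm
- board_white_pad (a point): white board, 98 (x) by 84 (y) mm, in a fixed low holder; at its middle a long memory module 70 mm (along x) by 22 mm (along y) under a pale thermal pad. This point: centre of the pad's top, 4.4 mm above the board, 14 mm above the mat; x, y along the chip's sides, z up. The module's connector at its +x end is as high as the pad; nothing beside the chip's y sides is taller than 2 mm
- capacitor_center (a point): bystander: dark blue capacitor can standing upright and loose among the heatsinks, 30 mm across and 40 mm tall; this point is its centre, half-way up
- coil_center (a point): bystander: copper-wound ring coil lying flat and loose among the heatsinks, 34 mm across and 15 mm tall; this point is its centre, half-way up

How it is judged:
By the outcome, as a careful person would: the job done as asked, in the order asked, and still so for the second after the job is handed in, with the robot touching nothing.
It also fails if it takes over 93 s, if anything falls off the work surface, if the arm or the gripper's body presses on something with over 40 N, if the wrist force passes 120 N, or if a joint passes its speed limit or range.

### The arm

A 6-joint arm with a two-finger parallel gripper is mounted at the origin on the work surface. World frame = base frame: x ahead of the robot, y to its left, z up, the work surface at z = 0. Lengths are in mm, angles in rad, forces in N, time in s.
With the tool pointing down it reaches from about 350 to 775 mm from the base axis. Payload 7.3 kg.
Tool frame: the origin (TCP) lies midway between the tips of the shut fingers; the grasp point (between the pads) lies 19 mm behind it; z points along the fingers, y is the line along which they close (so a half turn about z gives the same grasp; the last joint's range is limited). The gripper opens to 92 mm and grips with 3 to 60 N. Pads are 19 mm wide; open, the fingers measure 130 mm over their backs; the gripper's body (75 mm by 190 mm) begins 47 mm behind the grasp point.
Start: joints at [-0.146, 0.342, 1.524, -0, 1.275, -0.146], TCP at [525.019, 0.019, 226.741] pointing down, gripper open.
Joint ranges: [-2.53, 2.53], [-0.77, 2.02], [0.04, 2.7], [-1, 4.14], [0.28, 2.66], [-3.11, 3.11]. Speed limits (rad/s): [2.57, 2.57, 3.14, 3.14, 3.14, 3.14].

### API

Orientations are given as [roll, pitch, yaw] about the fixed x, y, z axes, in that order (R = Rz(yaw) Ry(pitch) Rx(roll)).
In Python, from plant import bot gives the robot as it stands.
- The arm moves only by the tool jog_arm, never from a script. Its arguments are lists of equal length, an entry for each row: "dp": the shift along the tool's x, y, z in m, a list of three; "twist": the turn about the tool's z in degrees. A call has 1 to 10 rows; each row shifts and turns the commanded pose from where the row before left it, along the tool's axes as they then stand; what a row does not reach is not made up. A row lasts 1/8 s, in which the tool goes at most 62.5 mm and 10.7 degrees, less where a joint would pass 70% of its speed; a pose out of reach is approached as far as the arm can. A call is refused whole if a number of a shift passes 0.0625 or a number of a turn 10.7, either way. A call with a gripper value outside its range is refused whole. "jaw" is the finger opening in m, from 0 to 0.0918, set as the call begins (left out, the last holds). The fingers move at their own pace and stop on an object; the grip force is fixed at half the most. Time passes only in rows, so rows that do not move let the fingers close. It gives the time, the measured TCP pose, the force, the opening and the grip force at its end, in the units of the state.
- bot.get_obs(): the state, without advancing time (a new reading comes with each control period).
- bot.capture(name): name is "scene" or "side" or "wrist"; returns the picture (400x640x3 uint8, blue, green, red); there is no depth.
- bot.camera_params(name): a dict with "fx", "fy", "cx", "cy" (pixels), "R" (3x3) and "t" (3): a world point X has camera coordinates R X + t. Camera axes: x right, y down, z forward; pixel columns grow to the right and rows downward; lengths in mm; the calibration is good to about 2 mm. A picture is of the moment at which its call begins: read the wrist's pose just before it. camera_params takes no time and is no camera call; for the wrist camera it gives the pose at the moment of the call.
- bot.close_job(): hands the job in; it is judged then, once.
Trained networks look in the newest picture that a camera, given by its name, has taken for a name from the list of things; names that differ only in an ending like _2 or _b are one class to them, and where a whole thing is asked for, a point or a joint stands for the part that bears it (a point fixed in the world has none). Each returns a list of dicts, best first, with "confidence" (0 to 1); they miss things now and then, are a little off and sometimes report something else, mostly with a low value. They report only what shows in the picture. A call takes as long as a camera call.
- bot.find_in(camera, label): "bbox" ([centre column, centre row, width, height] in pixels, round what is visible of it).
- bot.masks_of(camera, label): "pixels" (400x640 bool, what is visible of it) and "bbox" ([centre column, centre row, width, height] in pixels, round what is visible of it).
The state is a dict: "time": time; "joint_positions": joint angles; "dq": joint speeds; "tau": joint torques, N m; "tool_pos": TCP position; "tcp_rot": TCP orientation; "contact_force": force on the tool from outside, world axes, zero at the start; "moment": the same for the moment, N m; "grip_width": finger opening in mm; "finger_force": force on a finger pad.
Only numpy, scipy, OpenCV 4.12 (cv2) and the standard library are available. Lean on these libraries where they do the work, as an engineer would, in place of code of your own. Each camera call takes 0.05 s, during which the arm holds its last target. There are 200 camera calls.

## Working session

There is one attempt and no reset: what is moved stays moved. The work goes in short steps, Python scripts to look and compute and a tool call to move; the robot and the scene stay as the last step left them, time stands still between calls to the robot, and variables do not carry over. Pictures are saved under pics/ and viewed, at most 14 in all, crops included, and the job is handed in when it is done.

Besides the shell and the picture viewer there is one more tool, called after "Request:" by a JSON object that holds its "name" and its "arguments". jog_arm: Moves the arm, as the interface text tells. Its arguments: {"type":"object","properties":{"dp":{"type":"array"},"twist":{"type":"array"},"jaw":{"type":"number"}},"required":["dp","twist"]}

```bash
mkdir -p pics; ls; python3 - <<'E'
from plant import bot
import cv2
for n in ["scene","side","wrist"]:
    p=bot.camera_params(n); print(n,p)
    cv2.imwrite(f"pics/{n}0.png",bot.capture(n))
print(bot.get_obs())
E
```

```text
pics
scene {'fx': 409.6408647301288, 'fy': 409.6408647301288, 'cx': 314.43234341590164, 'cy': 206.0123098509586, 'R': array([[-0.71197792,  0.70218564, -0.00477175],
       [ 0.38583969,  0.38552467, -0.83815181],
       [-0.58669854, -0.59858671, -0.54541615]]), 't': array([ 379.36410109, -159.30343633, 1178.34147065])}
side {'fx': 456.96851698862326, 'fy': 456.96851698862326, 'cx': 307.7509837834482, 'cy': 201.4636816261844, 'R': array([[ 0.90599754, -0.42320071, -0.00834356],
       [-0.21824358, -0.45014975, -0.86587236],
       [ 0.36268195,  0.78629915, -0.50019541]]), 't': array([-477.27477739,  174.39516362,  890.451335  ])}
wrist {'fx': 327.3153400331707, 'fy': 327.3153400331707, 'cx': 318.7885842094372, 'cy': 197.58720819660587, 'R': array([[ 9.99998351e-01,  1.22979258e-03, -1.33623936e-03],
       [ 1.55883173e-03, -9.58766990e-01,  2.84189072e-01],
       [-9.31648574e-04, -2.84190686e-01, -9.58767326e-01]]), 't': array([-525.28815582,  -37.18113825,  390.9461584 ])}
{'time': 0.15, 'joint_positions': array([-1.46007997e-01,  3.42568055e-01,  1.52477304e+00, -1.89169233e-05,
        1.27542338e+00, -1.46009051e-01]), 'dq': array([-2.99492404e-04, -2.92811853e-03, -2.70093504e-03, -3.40321895e-04,
        8.69029951e-04, -3.65439103e-05]), 'tau': array([ 7.52666965e-04, -4.31470585e+01, -2.44352603e+01,  7.18239485e-02,
        5.38185902e-02, -1.32920518e-04]), 'tool_pos': array([5.24697625e+02, 5.67072133e-02, 2.26210401e+02]), 'tcp_rot': array([-3.14043067e+00, -1.52590603e-04,  1.57080281e+00]), 'contact_force': array([-0.16152793, -0.71834163, -0.82345445]), 'moment': array([ 0.00805028, -0.05627182, -0.01102539]), 'finger_force': 0.0, 'grip_width': 91.9819847935275}
```

View pics/scene0.png

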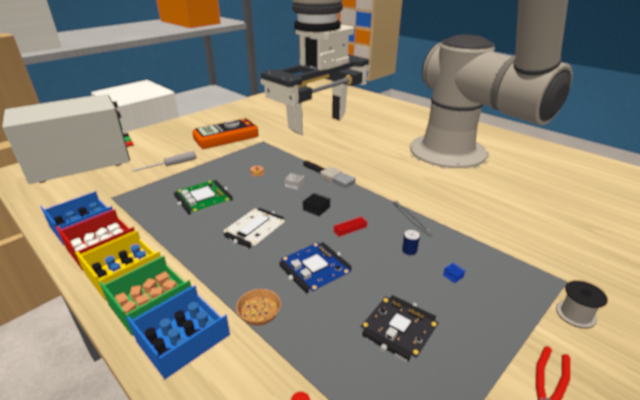

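View pics/side0.png

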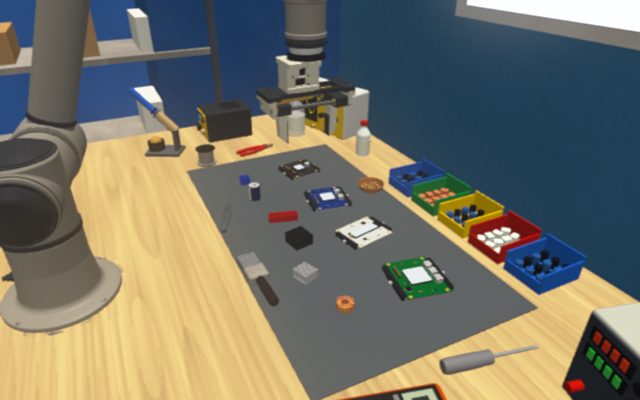

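View pics/wrist0.png

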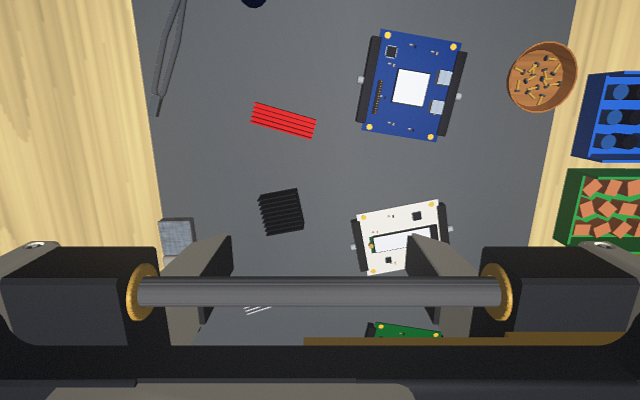

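The wrist view shows red sink (283,120), black sink (280,212), silver (176,235), blue board pad (411,87) and white pad (403,242). Next I measure everything with the networks.

```bash
cat > h.py <<'E'
from plant import bot
import numpy as np, cv2
from scipy.optimize import minimize
DIM={'sink_black_center':(45,45,25),'sink_silver_center':(35,35,20),'sink_blue_center':(26,26,18),'sink_red_center':(70,22,16)}
BD={'board_green_pad':(92,112),'board_blue_pad':(86,104),'board_black_pad':(80,94),'board_white_pad':(98,84)}
def proj(P,X):
    c=np.asarray(X)@P['R'].T+P['t']; return c[:,:2]/c[:,2:]*[P['fx'],P['fy']]+[P['cx'],P['cy']]
def ray(P,u,z):
    d=P['R'].T@[(u[0]-P['cx'])/P['fx'],(u[1]-P['cy'])/P['fy'],1]; C=-P['R'].T@P['t']
    return (C+d*(z-C[2])/d[2])[:2]
def box(x,y,yaw,a,b,z0,z1):
    c,s=np.cos(yaw),np.sin(yaw); R=np.array([[c,-s],[s,c]])
    q=np.array([[i*a/2,j*b/2] for i,j in((1,1),(-1,1),(-1,-1),(1,-1))])@R.T+[x,y]
    return np.vstack([np.c_[q,np.full(4,z)] for z in(z0,z1)])
def fit(P,mask,dim,z0,g,yaws=np.radians(range(-90,90,15))):
    """pose x,y,yaw whose box silhouette best covers the mask; returns (p,iou)"""
    m=mask.astype(np.uint8); S=4
    ys,xs=np.nonzero(m); o=np.array([xs.min()-12,ys.min()-12]); e=np.array([xs.max()+13,ys.max()+13])
    o=np.maximum(o,0);M=cv2.resize(m[o[1]:e[1],o[0]:e[0]],None,fx=S,fy=S,interpolation=cv2.INTER_LINEAR)
    def cost(p):
        h=cv2.convexHull(((proj(P,box(*p,*dim[:2],z0,z0+dim[2]))-o+.5)*S).astype(np.float32))
        I=np.zeros_like(M); cv2.fillConvexPoly(I,np.round(h*16).astype(int),1,shift=4)
        return 1-(I&M).sum()/max(1,(I|M).sum())
    best=min((minimize(cost,[*g,a],method='Nelder-Mead',options=dict(initial_simplex=[[*g,a],[g[0]+6,g[1],a],[g[0],g[1]+6,a],[*g,a+.15]],maxiter=150)) for a in yaws),key=lambda r:r.fun)
    return best.x,1-best.fun
def grab(cam,name):
    P=bot.camera_params(cam); I=bot.capture(cam); cv2.imwrite(f'pics/{name}.png',I); return P,I
def sink(cam,P,l):
    r=bot.masks_of(cam,l)
    if not r or r[0]['confidence']<.3: return None
    g=ray(P,r[0]['bbox'][:2],DIM[l][2]/2)
    p,i=fit(P,r[0]['pixels'],DIM[l],0,g); return r[0]['confidence'],p.round(1)[:2],np.degrees(p[2]).round(1),round(i,3)
E
python3 - <<'E'
from h import *
for cam in ['scene','side','wrist']:
    P,I=grab(cam,cam+'1')
    for l in DIM: print(cam,l,sink(cam,P,l))
    for l in [*BD,'capacitor_center','coil_center']:
        r=bot.find_in(cam,l); print(cam,l,[(round(q['confidence'],2),np.round(q['bbox']),ray(P,q['bbox'][:2],14).round()) for q in r[:2]])
E
```

```text
scene sink_black_center (0.85, array([478. , -49.1]), np.float64(-78.2), np.float64(0.949))
scene sink_silver_center (0.59, array([ 441.2, -164.5]), np.float64(-67.8), np.float64(0.927))
scene sink_blue_center (0.73, array([461.1, 282. ]), np.float64(-97.3), np.float64(0.942))
scene sink_red_center (0.61, array([484. ,  55.5]), np.float64(166.5), np.float64(0.813))
scene board_green_pad [(0.96, array([204., 196.,  61.,  32.]), array([ 639., -255.]))]
scene board_blue_pad [(0.59, array([314., 269.,  68.,  49.]), array([635., 102.]))]
scene board_black_pad [(0.85, array([400., 329.,  73.,  69.]), array([637., 291.]))]
scene board_white_pad [(0.82, array([252., 228.,  63.,  40.]), array([638., -75.]))]
scene capacitor_center [(0.65, array([411., 244.,  16.,  17.]), array([450., 183.]))]
scene coil_center [(0.66, array([401., 331.,  74.,  69.]), array([639., 294.])), (0.55, array([258., 173.,  11.,   9.]), array([ 484., -255.]))]
side sink_black_center (0.9, array([481.1, -47.6]), np.float64(10.7), np.float64(0.957))
side sink_silver_center (0.9, array([ 443.2, -163.9]), np.float64(-72.5
[... 694 characters left out ...]
., -99.]))]
wrist sink_black_center (0.7, array([480. , -51.7]), np.float64(9.7), np.float64(0.953))
wrist sink_silver_center None
wrist sink_blue_center None
wrist sink_red_center (0.93, array([485.1,  54.9]), np.float64(-15.4), np.float64(0.947))
wrist board_green_pad [(0.62, array([403., 330.,  79.,  13.]), array([ 640., -220.]))]
wrist board_blue_pad [(0.92, array([410.,  82., 113., 112.]), array([624.,  95.]))]
wrist board_black_pad []
wrist board_white_pad [(0.75, array([400., 238., 100.,  80.]), array([625., -86.])), (0.41, array([256., 310.,  18.,   3.]), array([ 443., -188.]))]
wrist capacitor_center []
wrist coil_center [(0.21, array([284., 123.,  66.,  38.]), array([487.,  52.]))]
```

Request:
{"name": "jog_arm", "arguments": {"dp": [[0.05, 0, 0], [0.05, 0, 0], [0.05, 0, 0], [0, 0, 0], [0, 0, 0]], "twist": [0, 0, 0, 0, 0]}}

```text
time: 2.42
tool_pos: [524.9, 149.8, 226.6]
tcp_rot: [-3.141, 0.001, 1.571]
contact_force: [-0.6, 0.1, -0.5]
grip_width: 91.9
finger_force: 0.0
```

```bash
python3 - <<'E'
from h import *
P,I=grab('wrist','w2')
for l in ['sink_blue_center','sink_red_center']: print(l,sink('wrist',P,l))
E
```

```text
sink_blue_center (0.71, array([462.3, 279.9]), np.float64(-97.8), np.float64(0.924))
sink_red_center (0.67, array([484.9,  53.9]), np.float64(-15.9), np.float64(0.965))
```

Request:
{"name": "jog_arm", "arguments": {"dp": [[-0.06, 0, 0], [-0.06, 0, 0], [-0.06, 0, 0], [-0.06, 0, 0], [-0.06, 0, 0], [-0.06, 0, 0], [-0.06, 0, 0], [-0.06, 0, 0], [0, 0, 0], [0, 0, 0]], "twist": [0, 0, 0, 0, 0, 0, 0, 0, 0, 0]}}

```text
time: 3.82
tool_pos: [524.3, -330.4, 226.4]
tcp_rot: [-3.141, -0.001, 1.569]
contact_force: [0.3, 0.1, 0.9]
grip_width: 91.7
finger_force: 0.0
```

```bash
python3 - <<'E'
from h import *
P,I=grab('wrist','w3')
for l in ['sink_black_center','sink_silver_center','sink_red_center']: print(l,sink('wrist',P,l))
E
```

```text
sink_black_center (0.68, array([ 446.1, -157.7]), np.float64(-69.3), np.float64(0.773))
sink_silver_center (0.87, array([ 442.8, -165.2]), np.float64(-73.3), np.float64(0.966))
sink_red_center None
```

View pics/w2.png

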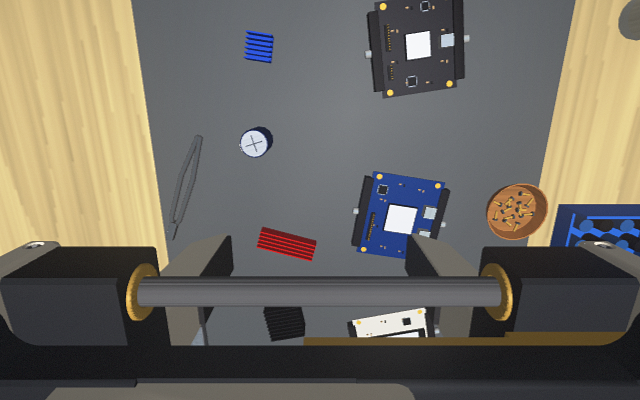

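View pics/w3.png

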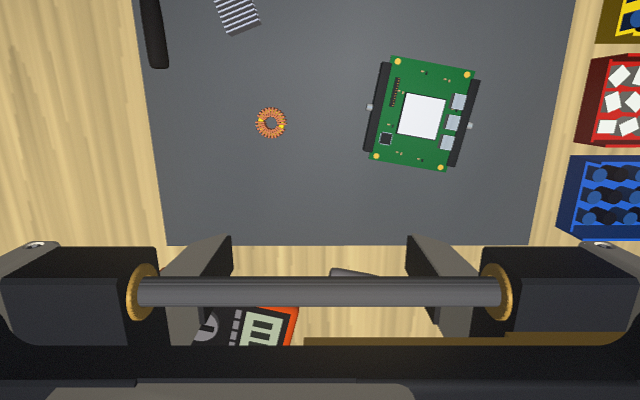

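w2 shows the blue sink (259,46), fins near horizontal, and the pads at (418,45) and (401,219). w3 shows silver clipped at (236,12), fins rising to the right (yaw about +18°), and the green pad at (422,116). Next I view at tool yaw 0 to check for camera bias.

```bash
cat >> h.py <<'E'
PAD={'board_green_pad':(45,45),'board_blue_pad':(35,35),'board_black_pad':(26,26),'board_white_pad':(70,22)}
def pads(P,I):
    """bright grey blobs whose size on the plane z=14 matches a pad"""
    hsv=cv2.cvtColor(I,cv2.COLOR_BGR2HSV); out=[]
    up=cv2.resize(hsv,None,fx=3,fy=3,interpolation=cv2.INTER_LINEAR)
    for th in (215,225,235,245):
        m=((up[...,2]>th)&(up[...,1]<40)).astype(np.uint8)
        m=cv2.morphologyEx(m,cv2.MORPH_OPEN,np.ones((3,3)))
        for c in cv2.findContours(m,cv2.RETR_LIST,cv2.CHAIN_APPROX_NONE)[0]:
            if cv2.contourArea(c)<600: continue
            q=np.array([ray(P,((u+.5)/3-.5,(v+.5)/3-.5),14) for u,v in c[:,0]]).astype(np.float32)
            (x,y),(w,h),a=cv2.minAreaRect(q)
            if w<h: w,h,a=h,w,a-90
            fill=cv2.contourArea(q)/(w*h+1e-6)
            for n,(A,B) in PAD.items():
                if abs(w-A)<4 and abs(h-B)<4 and fill>.9: 
                    a=(a+45)%90-45 if A==B else (a+90)%180-90
                    out.append((n,th,round(x,1),round(y,1),round(w,1),round(h,1),round(a,1)))
    return sorted(out)
E
python3 - <<'E'
from h import *
import copy
P=bot.camera_params('wrist')
T=np.array([524.3,-330.4,226.4])
C=-P['R'].T@P['t']
for n,t in (('wrist0',(524.7,0.06,226.2)),('w2',(524.9,149.8,226.6)),('w3',T)):
    Q=dict(P); Q['t']=-P['R']@(C+np.array(t)-T)
    for r in pads(Q,cv2.imread(f'pics/{n}.png')): print(n,r)
E
```

```text
wrist0 ('board_blue_pad', 215, 625.1, 91.3, 33.1, 33.1, -9.0)
wrist0 ('board_blue_pad', 225, 625.1, 91.3, 33.1, 32.9, -9.1)
wrist0 ('board_blue_pad', 235, 625.1, 91.3, 32.9, 32.7, -8.8)
wrist0 ('board_blue_pad', 245, 625.0, 91.4, 32.6, 32.5, -8.8)
w2 ('board_black_pad', 215, 629.5, 283.0, 24.0, 23.8, 8.4)
w2 ('board_black_pad', 225, 629.6, 283.0, 23.8, 23.8, 8.3)
w2 ('board_black_pad', 235, 629.6, 283.0, 23.7, 23.6, 8.2)
w2 ('board_black_pad', 245, 629.5, 283.0, 23.6, 23.4, 8.2)
w2 ('board_blue_pad', 215, 625.1, 90.2, 32.9, 32.9, -9.1)
w2 ('board_blue_pad', 225, 625.1, 90.2, 32.8, 32.7, -9.1)
w2 ('board_blue_pad', 235, 625.1, 90.2, 32.7, 32.6, -9.1)
w2 ('board_blue_pad', 245, 625.2, 90.2, 32.4, 31.8, -8.8)
w3 ('board_green_pad', 215, 638.5, -269.2, 43.0, 43.0, -9.8)
w3 ('board_green_pad', 225, 638.5, -269.2, 42.9, 42.8, -10.0)
w3 ('board_green_pad', 235, 638.4, -269.2, 42.6, 42.6, -9.8)
```

Request:
{"name": "jog_arm", "arguments": {"dp": [[0.055, 0.025, 0], [0.055, 0.025, 0], [0.05, 0.025, 0], [0, 0, 0], [0, 0, 0], [0, 0, 0], [0, 0, 0], [0, 0, 0], [0, 0, 0]], "twist": [0, 0, 0, 10, 10, 10, 10, 10, 10]}}

```text
time: 5.15
tool_pos: [600.0, -168.8, 227.1]
tcp_rot: [3.141, -0.0, 0.519]
contact_force: [0.5, -0.2, 0.2]
grip_width: 91.6
finger_force: 0.0
```

Request:
{"name": "jog_arm", "arguments": {"dp": [[0, 0, 0], [0, 0, 0], [0, 0, 0], [0, 0, 0], [0, 0, 0]], "twist": [10, 10, 10, 0, 0]}}

```text
time: 5.78
tool_pos: [600.1, -169.4, 227.0]
tcp_rot: [3.141, -0.0, 0.004]
contact_force: [-0.4, 0.4, -0.2]
grip_width: 91.6
finger_force: 0.0
```

```bash
python3 - <<'E'
from h import *
P,I=grab('wrist','w4')
for r in pads(P,I): print(r)
print(bot.get_obs()['joint_positions'])
E
```

```text
('board_blue_pad', 215, 622.5, 91.2, 33.0, 32.8, -9.5)
('board_blue_pad', 225, 622.6, 91.3, 32.7, 32.7, -8.7)
('board_blue_pad', 235, 622.6, 91.3, 32.6, 32.5, -9.1)
('board_blue_pad', 245, 622.5, 91.1, 32.3, 31.6, -8.8)
('board_green_pad', 215, 636.6, -271.6, 43.1, 43.1, -10.0)
('board_green_pad', 225, 636.7, -271.6, 43.0, 42.9, -10.1)
('board_green_pad', 235, 636.7, -271.6, 42.9, 42.7, -10.1)
('board_green_pad', 245, 636.7, -271.6, 42.6, 42.5, -10.1)
('board_white_pad', 215, 626.2, -85.9, 68.0, 20.3, 11.9)
('board_white_pad', 225, 626.2, -85.8, 67.9, 20.0, 11.7)
('board_white_pad', 235, 626.2, -85.9, 67.8, 19.5, 11.7)
('board_white_pad', 245, 626.3, -86.0, 67.6, 19.0, 11.7)
[-3.98181991e-01  5.26171167e-01  1.22998579e+00  2.38375875e-05
  1.38525133e+00  1.16918359e+00]
```

View pics/w4.png

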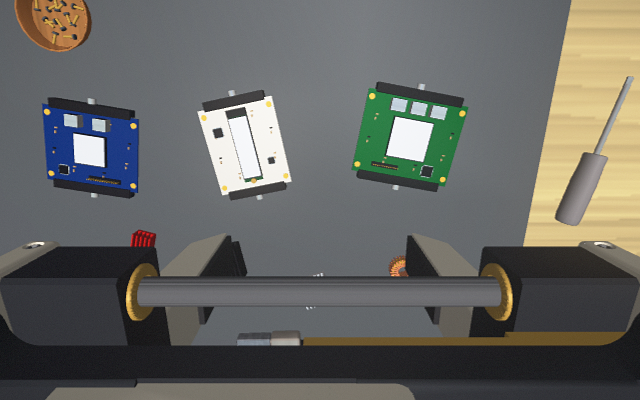

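w4 (tool yaw 0) shows the blue (89,150), white (244,148) and green (409,139) pads clearly, with sockets toward +x. The yaw 0 and yaw 90 readings differ by about 2 mm, so I'll fit the camera bias using a few more views.

Request:
{"name": "jog_arm", "arguments": {"dp": [[0, -0.06, 0], [0, -0.06, 0], [0, -0.06, 0], [0, -0.06, 0], [0, -0.06, 0], [0, -0.06, 0], [0, 0, 0], [0, 0, 0]], "twist": [0, 0, 0, 0, 0, 0, 0, 0]}}

```text
time: 6.82
tool_pos: [599.9, 189.9, 226.6]
tcp_rot: [3.141, 0.0, 0.002]
contact_force: [-0.5, 0.1, -0.2]
grip_width: 91.4
finger_force: 0.0
```

```bash
python3 - <<'E'
from h import *
P,I=grab('wrist','w5')
print(bot.get_obs()['tool_pos'])
for r in pads(P,I): print(r)
E
```

```text
[600.05903233 189.12121293 226.66983214]
('board_black_pad', 215, 627.6, 281.2, 24.1, 23.8, 8.8)
('board_black_pad', 225, 627.7, 281.2, 23.9, 23.6, 8.3)
('board_black_pad', 235, 627.7, 281.3, 23.6, 23.6, 8.3)
('board_black_pad', 245, 627.7, 281.3, 23.5, 23.5, 8.3)
('board_blue_pad', 215, 623.0, 88.7, 33.3, 32.9, -9.3)
('board_blue_pad', 225, 622.9, 88.8, 33.0, 32.9, -9.1)
('board_blue_pad', 235, 623.0, 88.8, 32.7, 32.7, -9.1)
('board_blue_pad', 245, 623.0, 88.8, 32.5, 32.5, -8.9)
('board_white_pad', 245, 626.6, -88.4, 67.8, 19.3, 11.8)
```

Request:
{"name": "jog_arm", "arguments": {"dp": [[-0.06, 0, 0], [-0.06, 0, 0], [-0.06, 0, 0], [0, 0, 0], [0, 0, 0]], "twist": [0, 0, 0, 0, 0]}}

```text
time: 7.5
tool_pos: [421.2, 189.2, 227.6]
tcp_rot: [-3.141, -0.003, -0.001]
contact_force: [-0.1, -0.1, 0.3]
grip_width: 92.0
finger_force: 0.0
```

```bash
python3 - <<'E'
from h import *
P,I=grab('wrist','w6')
print(bot.get_obs()['tool_pos'])
for r in pads(P,I): print(r)
for l in ['sink_blue_center','sink_red_center','sink_black_center']: print(l,sink('wrist',P,l))
E
```

```text
[421.68181008 189.36306954 227.32274554]
sink_blue_center (0.66, array([462.4, 280.6]), np.float64(-6.6), np.float64(0.929))
sink_red_center (0.7, array([485.6,  54.6]), np.float64(-15.5), np.float64(0.941))
sink_black_center (0.66, array([481.2, -51.7]), np.float64(11.1), np.float64(0.976))
```

Request:
{"name": "jog_arm", "arguments": {"dp": [[0, 0.06, 0], [0, 0.06, 0], [0, 0.06, 0], [0, 0.06, 0], [0, 0.06, 0], [0, 0, 0], [0, 0, 0]], "twist": [0, 0, 0, 0, 0, 0, 0]}}

```text
time: 8.57
tool_pos: [420.1, -110.0, 226.4]
tcp_rot: [-3.141, 0.001, -0.001]
contact_force: [-0.7, 0.7, -0.5]
grip_width: 92.1
finger_force: 0.0
```

```bash
python3 - <<'E'
from h import *
P,I=grab('wrist','w7')
print(bot.get_obs()['tool_pos'])
for r in pads(P,I): print(r)
for l in ['sink_silver_center','sink_red_center','sink_black_center']: print(l,sink('wrist',P,l))
E
```

```text
[ 420.14807068 -109.30929493  226.49411127]
sink_silver_center (0.56, array([ 443.6, -165.9]), np.float64(-70.1), np.float64(0.942))
sink_red_center (0.9, array([485.8,  56.3]), np.float64(-15.3), np.float64(0.942))
sink_black_center (0.95, array([480.8, -49.9]), np.float64(-78.8), np.float64(0.952))
```

View pics/w7.png

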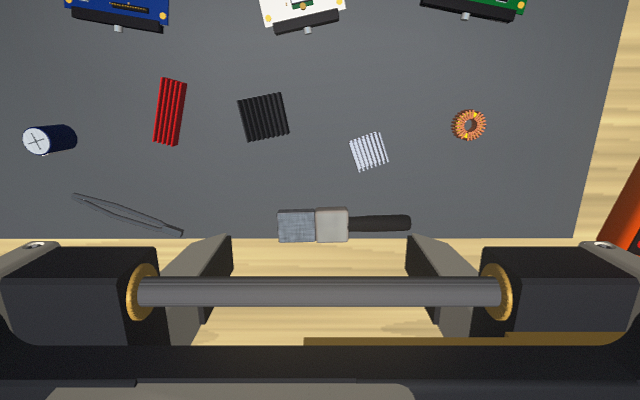

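w7 shows silver (369,151), black (263,116) and red (170,111), with fin yaws of about +19°, +11° and −15°. Now I fit the camera bias.

```bash
cat > cal.py <<'E'
from h import *
from scipy.optimize import least_squares
from scipy.spatial.transform import Rotation as Ro
# yaw, tcp, {pad:(x,y)} nominal-plane readings; z plane 14
V=[(90,(524.85,0,226.5),{'b':(625.1,91.3)}),(90,(524.9,149.8,226.6),{'k':(629.5,283),'b':(625.1,90.2)}),
(90,(524.5,-330.2,226.5),{'g':(638.5,-269.2)}),(0,(600,-169.4,226.9),{'b':(622.6,91.3),'g':(636.7,-271.6),'w':(626.2,-85.9)}),
(0,(600,189.5,226.7),{'k':(627.7,281.2),'b':(623,88.8),'w':(626.6,-88.4)})]
N='bkgw'
off=np.array([75,0,159.])  # camera from TCP in (tool x, left, up), near enough
def model(th,yaw,t,X):
    # apparent position when true camera is offset by th[:3] and turned by th[3:] (tool-levelled frame)
    Rz=Ro.from_euler('z',yaw,degrees=True).as_matrix()
    C=np.array(t)+Rz@off; Ct=C+Rz@th[:3]
    d=Rz.T@(np.array([*X,14])-Ct); d=Rz@(Ro.from_rotvec(-th[3:]).apply(d))
    return (C+d*(14-C[2])/d[2])[:2]
def res(p):
    th=p[:6]; X=p[6:].reshape(4,2); r=[]
    for y,t,o in V:
        for n,u in o.items(): r+=list(model(th,y,t,X[N.index(n)])-u)
    return np.r_[np.array(r)/.4, th[:3]/2, th[3:]/.005]
if __name__=='__main__':
    P=bot.camera_params('wrist'); o=bot.get_obs(); print('off',-P['R'].T@P['t']-o['tool_pos'],o['tcp_rot'])
    s=least_squares(res,np.r_[np.zeros(6),624,90,628,282,637,-270,626,-87])
    cov=np.linalg.inv(s.jac.T@s.jac)
    print(s.x[:6].round(4)); print(s.x[6:].reshape(4,2).round(1),np.sqrt(np.diag(cov))[6:].round(2)); print((s.fun[:-6]*.4).round(1)); np.save('th.npy',s.x[:6])
    # sinks, invert the model (height handled by plane 14 ~ near enough)
    from scipy.optimize import fsolve
    for n,y,t,u in [('blue',90,(524.9,149.8,226.6),(462.3,279.9)),('blue',0,(421.5,189.3,227),(462.4,280.6)),('red',90,(524.9,149.8,226.6),(484.9,53.9)),('red',90,(524.7,0,226.3),(485.1,54.9)),('red',0,(421.5,189.3,227),(485.6,54.6)),('red',0,(420,-109.6,226.5),(485.8,56.3)),
      ('black',90,(524.7,0,226.3),(480,-51.7)),('black',0,(421.5,189.3,227),(481.2,-51.7)),('black',0,(420,-109.6,226.5),(480.8,-49.9)),('silver',90,(524.5,-330.2,226.5),(442.8,-165.2)),('silver',0,(420,-109.6,226.5),(443.6,-165.9))]:
        print(n,y,fsolve(lambda X:model(s.x[:6],y,t,X)-u,u).round(1))
E
python3 cal.py
```

```text
off [ 77.69296021  -0.65146428 158.54303291] [-3.14145669e+00 -9.76220209e-05  2.39756232e-03]
[-3.6670e-01  1.1255e+00 -2.5172e+00  3.0000e-04 -1.0000e-04 -1.2000e-03]
[[ 623.    90.8]
 [ 627.7  282. ]
 [ 636.5 -269.6]
 [ 626.3  -85.1]] [0.27 0.28 0.35 0.36 0.32 0.32 0.35 0.37]
[-0.2  0.   0.1 -0.1  0.   0.1  0.  -0.   0.1 -0.1 -0.   0.  -0.   0.
 -0.1  0.1  0.1 -0.   0.  -0. ]
blue 90 [461.5 279.3]
blue 0 [462.4 281.3]
red 90 [483.7  54.8]
red 90 [484.1  54.8]
red 0 [485.2  56.8]
red 0 [485.7  56.5]
black 90 [478.9 -51.1]
black 0 [480.7 -48.7]
black 0 [480.7 -49. ]
silver 90 [ 442.2 -166. ]
silver 0 [ 443.6 -164.2]
```

```bash
sed -e 's/524.85,0,226.5/525.02,.02,226.74/;s/524.9,149.8,226.6)/525.02,150.02,226.74)/g;s/524.5,-330.2,226.5/525.02,-329.98,226.74/g;s/600,-169.4,226.9/600.02,-169.98,226.74/;s/600,189.5,226.7/600.02,190.02,226.74/;s/421.5,189.3,227/420.02,190.02,226.74/g;s/420,-109.6,226.5/420.02,-109.98,226.74/g;s/524.7,0,226.3/525.02,.02,226.74/g' cal.py > cal2.py; python3 cal2.py
cat > mv.py <<'E'
import sys,numpy as np
# mv.py x y yaw  X Y YAW : tool-axis shift (mm) at final yaw, and twist
x,y,a,X,Y,A=map(float,sys.argv[1:]); r=np.radians(A); dx,dy=X-x,Y-y
print('twist',a-A,'dx,dy tool mm',round(dx*np.cos(r)+dy*np.sin(r),1),round(dx*np.sin(r)-dy*np.cos(r),1))
E
python3 mv.py 420 -110 0 480 -50 11
```

```text
off [ 77.69296021  -0.65146428 158.54303291] [-3.14145669e+00 -9.76220209e-05  2.39756232e-03]
[-3.6780e-01  1.1302e+00 -2.5113e+00  3.0000e-04 -1.0000e-04 -1.2000e-03]
[[ 623.    90.8]
 [ 627.7  282. ]
 [ 636.5 -269.6]
 [ 626.3  -85.1]] [0.27 0.28 0.35 0.36 0.32 0.32 0.35 0.37]
[-0.2  0.   0.1 -0.1  0.   0.1  0.  -0.   0.1 -0.1 -0.   0.  -0.   0.
 -0.1  0.1  0.1 -0.   0.  -0. ]
blue 90 [461.5 279.3]
blue 0 [462.4 281.3]
red 90 [483.7  54.8]
red 90 [484.1  54.8]
red 0 [485.2  56.8]
red 0 [485.7  56.5]
black 90 [478.9 -51.1]
black 0 [480.7 -48.7]
black 0 [480.7 -49. ]
silver 90 [ 442.2 -166. ]
silver 0 [ 443.6 -164.2]
twist -11.0 dx,dy tool mm 70.3 -47.4
```

Request:
{"name": "jog_arm", "arguments": {"dp": [[0, 0, 0.03], [0, 0, 0.03], [0.0354, -0.0233, 0], [0.0354, -0.0232, 0], [0, 0, 0.05], [0, 0, 0.05], [0, 0, 0.03], [0, 0, 0.02], [0, 0, 0.0127], [0, 0, 0]], "twist": [-5.5, -5.5, 0, 0, 0, 0, 0, 0, 0, 0], "jaw": 0.07}}

```text
time: 10.02
tool_pos: [480.7, -50.2, 3.8]
tcp_rot: [-3.141, 0.0, 0.193]
contact_force: [0.7, 0.5, 0.5]
grip_width: 69.7
finger_force: 0.0
```

Request:
{"name": "jog_arm", "arguments": {"dp": [[0, 0, 0], [0, 0, 0], [0, 0, 0], [0, 0, 0], [0, 0, 0], [0, 0, 0]], "twist": [0, 0, 0, 0, 0, 0], "jaw": 0.04}}

```text
time: 10.78
tool_pos: [480.9, -50.9, 4.5]
tcp_rot: [3.141, -0.001, 0.192]
contact_force: [-0.5, -0.0, 5.4]
grip_width: 44.8
finger_force: 30.0
```

Request:
{"name": "jog_arm", "arguments": {"dp": [[0, 0, -0.01], [0, 0, -0.03], [0, 0, -0.03], [0.0383, 0.0377, 0], [0.0383, 0.0377, 0], [0.0383, 0.0377, 0], [0.0383, 0.0377, 0], [0.0383, 0.0376, 0], [0, 0, 0.02], [0, 0, 0.02]], "twist": [0, 7, 7, 7, 0, 0, 0, 0, 0, 0]}}

```text
time: 12.02
tool_pos: [641.2, -265.8, 33.1]
tcp_rot: [-3.141, 0.001, -0.175]
contact_force: [0.5, -0.0, -1.2]
grip_width: 44.5
finger_force: 30.0
```

Request:
{"name": "jog_arm", "arguments": {"dp": [[-0.0043, 0.005, 0], [0, 0, 0.006], [0, 0, 0.004], [0, 0, 0.002], [0, 0, 0.001], [0, 0, 0.001], [0, 0, 0], [0, 0, 0], [0, 0, 0]], "twist": [0, 0, 0, 0, 0, 0, 0, 0, 0]}}

```text
time: 13.15
tool_pos: [636.6, -269.7, 20.1]
tcp_rot: [3.142, -0.0, -0.175]
contact_force: [0.5, 0.1, -1.6]
grip_width: 44.9
finger_force: 30.0
```

```bash
python3 - <<'E'
from h import *
o=bot.get_obs(); print(o['tool_pos'],o['contact_force'])
P,I=grab('side','s1'); o=bot.get_obs(); print(o['tool_pos'],o['contact_force'])
cv2.imwrite('pics/s1c.png',cv2.resize(I[220:320,350:490],None,fx=5,fy=5))
E
```

```text
[ 636.57592145 -269.70793687   20.11739334] [ 0.46054731  0.12870144 -1.5690203 ]
[ 636.54416471 -269.70480237   20.10003984] [ 0.48768726  0.09663595 -0.41788557]
```

View pics/s1c.png

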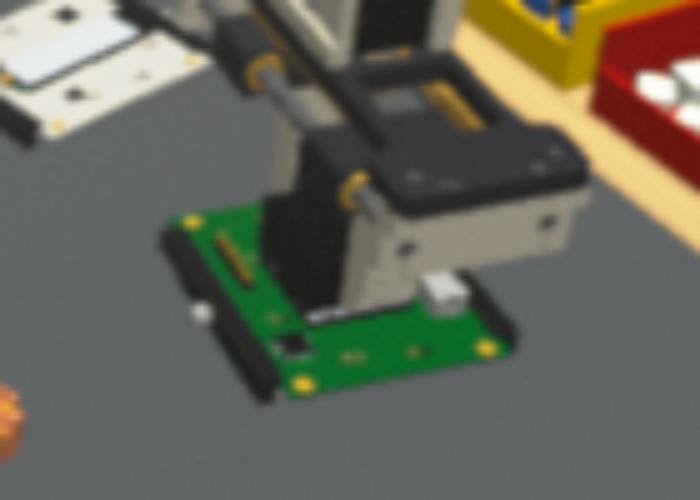

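The crop shows the sink just above the pad, square to the board. I'll descend gently.

Request:
{"name": "jog_arm", "arguments": {"dp": [[0, 0, 0.0005], [0, 0, 0.0005], [0, 0, 0.0004], [0, 0, 0], [0, 0, 0]], "twist": [0, 0, 0, 0, 0]}}

```text
time: 13.82
tool_pos: [636.5, -269.7, 18.6]
tcp_rot: [-3.142, -0.0, -0.175]
contact_force: [-0.2, 1.1, -0.6]
grip_width: 45.0
finger_force: 30.0
```

Request:
{"name": "jog_arm", "arguments": {"dp": [[0, 0, 0.0003], [0, 0, 0.0002], [0, 0, 0], [0, 0, 0]], "twist": [0, 0, 0, 0]}}

```text
time: 14.32
tool_pos: [636.5, -269.7, 18.6]
tcp_rot: [3.141, -0.0, -0.174]
contact_force: [-1.7, 1.3, 5.3]
grip_width: 44.9
finger_force: 30.0
```

Request:
{"name": "jog_arm", "arguments": {"dp": [[0, 0, 0], [0, 0, 0], [0, 0, 0], [0, 0, 0], [0, 0, -0.01], [0, 0, -0.04], [0, 0, -0.05]], "twist": [0, 0, 0, 0, 0, 0, 0], "jaw": 0.06}}

```text
time: 15.2
tool_pos: [636.0, -269.4, 118.8]
tcp_rot: [-3.141, 0.002, -0.175]
contact_force: [-0.0, 0.8, 0.2]
grip_width: 60.0
finger_force: 0.0
```

Request:
{"name": "jog_arm", "arguments": {"dp": [[0, 0, -0.0543], [0, 0, -0.0543], [-0.04, 0, 0], [0, 0, 0], [0, 0, 0]], "twist": [0, 0, 0, 0, 0]}}

```text
time: 15.82
tool_pos: [597.5, -262.9, 227.4]
tcp_rot: [3.141, -0.001, -0.175]
contact_force: [0.3, -0.8, 0.4]
grip_width: 59.7
finger_force: 0.0
```

```bash
cat >> h.py <<'E'
def placed(l,yaws=(-10,)):
    """fit of a placed sink (bottom at 14) in the wrist picture, corrected camera"""
    P=bot.camera_params('wrist'); I=bot.capture('wrist')
    th=np.load('th.npy'); o=bot.get_obs(); a=o['tcp_rot'][2]; c,s=np.cos(a),np.sin(a)
    C=-P['R'].T@P['t']+np.array([c*th[0]-s*th[1],s*th[0]+c*th[1],th[2]]); P=dict(P); P['t']=-P['R']@C
    r=bot.masks_of('wrist',l); out=[]
    for q in r[:1]:
        p,i=fit(P,q['pixels'],DIM[l],14,ray(P,q['bbox'][:2],20),np.radians(yaws)); out.append((q['confidence'],p[:2].round(1),np.degrees(p[2]).round(1),round(i,3)))
    return P,I,out
E
python3 - <<'E'
from h import *
P,I,o=placed('sink_black_center'); print(o)
u,v=proj(P,[[636.5,-269.6,20]])[0].astype(int); print(u,v)
J=I.copy()
h=proj(P,box(636.5,-269.6,np.radians(-10),45,45,14,39))
cv2.imwrite('pics/p1raw.png',I)
J=cv2.resize(I,None,fx=4,fy=4,interpolation=cv2.INTER_CUBIC)
cv2.polylines(J,[((h[:4]+.5)*4).astype(int)],1,(0,255,255)); cv2.polylines(J,[((h[4:]+.5)*4).astype(int)],1,(0,0,255))
cv2.imwrite('pics/p1.png',J[max(0,4*v-280):4*v+280,max(0,4*u-350):4*u+350])
E
```

```text
[(0.9, array([ 636.7, -268.7]), np.float64(-10.6), np.float64(0.962))]
318 136
```

View pics/p1.png

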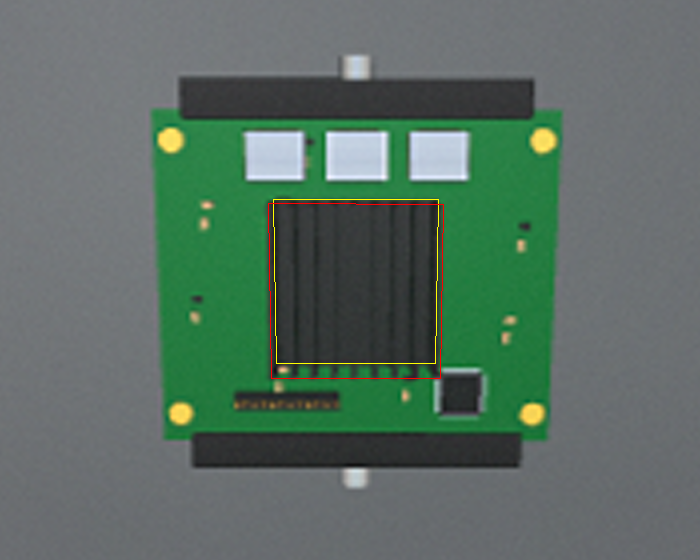

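The outline matches the placed black sink to within 1 mm, centred at (636.7, −268.7). Silver is next.

Request:
{"name": "jog_arm", "arguments": {"dp": [[0, 0, 0.045], [0, 0, 0.045], [0, 0, 0.045], [-0.0287, -0.0351, 0], [-0.0287, -0.0351, 0], [-0.0286, -0.0351, 0], [-0.0286, -0.0352, 0], [0, 0, 0.05], [0, 0, 0.025], [0, 0, 0.0127]], "twist": [-9.5, -9.5, -9.5, 0, 0, 0, 0, 0, 0, 0]}}

```text
time: 17.18
tool_pos: [444.1, -165.8, 2.7]
tcp_rot: [-3.141, 0.001, 0.323]
contact_force: [-0.4, 0.4, -0.1]
grip_width: 60.1
finger_force: 0.0
```

Request:
{"name": "jog_arm", "arguments": {"dp": [[0, 0, 0], [0, 0, 0], [0, 0, 0], [0, 0, 0], [0, 0, 0], [0, 0, 0]], "twist": [0, 0, 0, 0, 0, 0], "jaw": 0.03}}

```text
time: 17.92
tool_pos: [444.3, -166.0, 4.4]
tcp_rot: [3.141, -0.001, 0.323]
contact_force: [0.7, 0.3, 2.7]
grip_width: 34.4
finger_force: 30.0
```

Request:
{"name": "jog_arm", "arguments": {"dp": [[0, 0, -0.01], [0, 0, -0.03], [0, 0, -0.03], [0, 0, -0.03], [0.0228, -0.0469, 0], [0.0228, -0.0469, 0], [0.0228, -0.0469, 0], [0.0228, -0.0469, 0], [0.0228, -0.0469, 0], [0.0229, -0.047, 0]], "twist": [0, 9.2, 9.2, 9.1, 0, 0, 0, 0, 0, 0]}}

```text
time: 19.18
tool_pos: [623.6, 92.2, 104.5]
tcp_rot: [3.141, 0.0, -0.157]
contact_force: [0.5, -1.7, -0.3]
grip_width: 34.7
finger_force: 30.0
```

Request:
{"name": "jog_arm", "arguments": {"dp": [[0, 0, 0.04], [0, 0, 0.03], [0, 0, 0.01], [0, 0, 0.002], [0, 0, 0.0015], [0, 0, 0], [0, 0, 0]], "twist": [0, 0, 0, 0, 0, 0, 0]}}

```text
time: 20.05
tool_pos: [623.6, 90.7, 21.3]
tcp_rot: [-3.141, -0.001, -0.157]
contact_force: [0.6, 0.0, -1.1]
grip_width: 34.4
finger_force: 30.0
```

Request:
{"name": "jog_arm", "arguments": {"dp": [[0, 0, 0.0007], [0, 0, 0.0006], [0, 0, 0.0006], [0, 0, 0], [0, 0, 0]], "twist": [0, 0, 0, 0, 0]}}

```text
time: 20.68
tool_pos: [623.1, 90.8, 18.6]
tcp_rot: [3.142, -0.0, -0.157]
contact_force: [-0.5, 0.1, -0.3]
grip_width: 34.8
finger_force: 30.0
```

Request:
{"name": "jog_arm", "arguments": {"dp": [[0, 0, 0.0003], [0, 0, 0.0002], [0, 0, 0], [0, 0, 0]], "twist": [0, 0, 0, 0]}}

```text
time: 21.18
tool_pos: [623.2, 90.8, 18.4]
tcp_rot: [-3.142, -0.0, -0.157]
contact_force: [-0.5, 0.3, 3.9]
grip_width: 34.8
finger_force: 30.0
```

Contact is at about 4 N, so I release, lift and check.

Request:
{"name": "jog_arm", "arguments": {"dp": [[0, 0, 0], [0, 0, 0], [0, 0, 0], [0, 0, 0], [0, 0, -0.01], [0, 0, -0.05], [0, 0, -0.06], [0, 0, -0.06], [-0.04, 0, -0.0286], [0, 0, 0]], "twist": [0, 0, 0, 0, 0, 0, 0, 0, 0, 0], "jaw": 0.05}}

```text
time: 22.42
tool_pos: [583.3, 97.6, 230.9]
tcp_rot: [-3.14, -0.006, -0.156]
contact_force: [0.1, -0.2, -1.2]
grip_width: 50.0
finger_force: 0.0
```

Request:
{"name": "jog_arm", "arguments": {"dp": [[0, 0, 0]], "twist": [0]}}

```text
time: 22.55
tool_pos: [583.7, 96.9, 226.7]
tcp_rot: [3.142, -0.0, -0.157]
contact_force: [0.1, -0.3, 0.7]
grip_width: 50.1
finger_force: 0.0
```

```bash
cat >> h.py <<'E'
def overlay(P,I,x,y,yaw,l,name):
    h=proj(P,box(x,y,np.radians(yaw),*DIM[l][:2],14,14+DIM[l][2])); u,v=h.mean(0).astype(int)
    J=cv2.resize(I,None,fx=4,fy=4,interpolation=cv2.INTER_CUBIC)
    for q,c in((h[:4],(0,255,255)),(h[4:],(255,0,255))): cv2.polylines(J,[((q+.5)*4).astype(int)],1,c)
    cv2.imwrite(f'pics/{name}.png',J[max(0,4*v-280):4*v+280,max(0,4*u-350):4*u+350])
E
python3 - <<'E'
from h import *
l='sink_silver_center'
P,I,o=placed(l); print(o); overlay(P,I,623,90.8,-9,l,'p2')
E
```

```text
[(0.91, array([621.6,  92.1]), np.float64(-10.2), np.float64(0.939))]
```

View pics/p2.png

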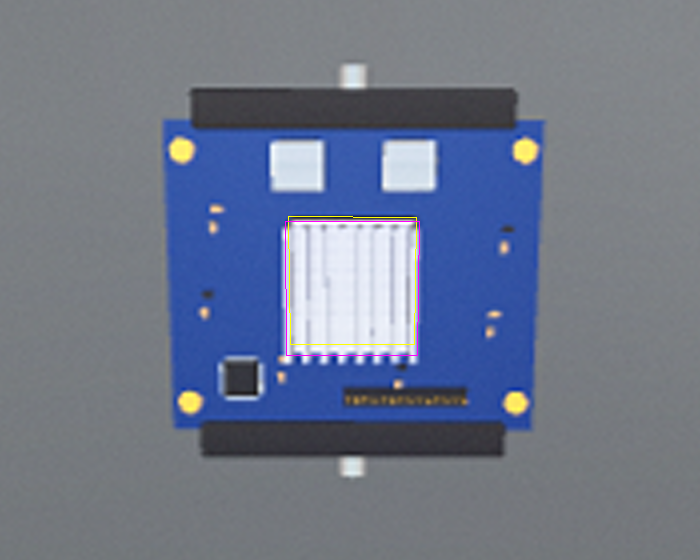

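The silver sink sits about 1.7 mm toward −x: its fin ends are at row 363 against 355 in the outline. There's time, so I'll re-grip and shift it.

Request:
{"name": "jog_arm", "arguments": {"dp": [[0.04, 0, 0.03], [0, 0, 0.06], [0, 0, 0.06], [0, 0, 0.04], [0, 0, 0.015], [0, 0, 0.003], [0, 0, 0]], "twist": [0, 0, 0, 0, 0, 0, 0]}}

```text
time: 23.52
tool_pos: [624.3, 90.8, 20.1]
tcp_rot: [-3.141, -0.003, -0.157]
contact_force: [-0.2, 0.5, 0.6]
grip_width: 49.8
finger_force: 0.0
```

Request:
{"name": "jog_arm", "arguments": {"dp": [[0, 0, 0], [0, 0, 0], [0, 0, 0], [0, 0, 0], [0, 0, -0.001], [0, 0, -0.001], [0.0017, 0, 0], [0, 0, 0.0007], [0, 0, 0.0007], [0, 0, 0]], "twist": [0, 0, 0, 0, 0, 0, 0, 0, 0, 0], "jaw": 0.03}}

```text
time: 24.78
tool_pos: [625.0, 90.5, 20.0]
tcp_rot: [-3.142, -0.001, -0.157]
contact_force: [-1.6, -0.4, 5.0]
grip_width: 34.2
finger_force: 30.0
```

Request:
{"name": "jog_arm", "arguments": {"dp": [[0, 0, 0.0004], [0, 0, 0.0002], [0, 0, 0], [0, 0, 0]], "twist": [0, 0, 0, 0]}}

```text
time: 25.28
tool_pos: [625.0, 90.5, 20.0]
tcp_rot: [-3.142, -0.001, -0.157]
contact_force: [-3.8, -0.8, 9.5]
grip_width: 34.5
finger_force: 30.0
```

Request:
{"name": "jog_arm", "arguments": {"dp": [[0, 0, -0.0003], [0, 0, 0], [0, 0, 0], [0, 0, 0], [0, 0, -0.01], [0, 0, -0.05], [0, 0, -0.05], [0, 0, -0.05], [0, 0, -0.047], [0, 0, 0]], "twist": [0, 0, 0, 0, 0, 0, 0, 0, 0, 0], "jaw": 0.05}}

```text
time: 26.52
tool_pos: [626.8, 90.6, 231.7]
tcp_rot: [-3.14, -0.01, -0.157]
contact_force: [0.0, -0.1, -0.4]
grip_width: 50.0
finger_force: 0.0
```

Request:
{"name": "jog_arm", "arguments": {"dp": [[-0.04, 0, 0], [0, 0, 0], [0, 0, 0]], "twist": [0, 0, 0]}}

```text
time: 26.9
tool_pos: [585.7, 96.7, 226.1]
tcp_rot: [-3.142, -0.001, -0.157]
contact_force: [-0.7, -0.2, 0.3]
grip_width: 50.2
finger_force: 0.0
```

```bash
python3 - <<'E'
from h import *
l='sink_silver_center'
P,I,o=placed(l); print(o); overlay(P,I,623,90.8,-9,l,'p3')
for i in range(3): bot.capture('side'); print(bot.get_obs()['tool_pos'],bot.get_obs()['tcp_rot'])
E
```

```text
[(0.75, array([622.6,  91.8]), np.float64(-9.0), np.float64(0.944))]
[586.01547602  96.58138892 225.83274206] [-3.14159057e+00 -3.49579190e-04 -1.57307304e-01]
[585.91824309  96.57188326 225.80134245] [ 3.14157716e+00 -2.15493157e-04 -1.57370257e-01]
[585.80715083  96.61604556 225.75532478] [ 3.14157560e+00 -1.38684400e-05 -1.57328219e-01]
```

View pics/p3.png

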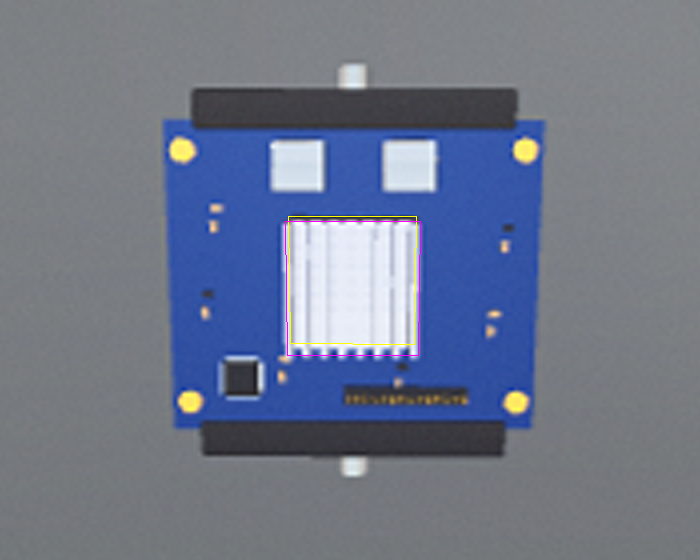

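Silver is now centred, with the outline matching. Blue is next.

Request:
{"name": "jog_arm", "arguments": {"dp": [[0, 0, 0.045], [0, 0, 0.045], [-0.0289, -0.0333, 0], [-0.0289, -0.0333, 0], [-0.0289, -0.0333, 0], [-0.0288, -0.0333, 0], [-0.0288, -0.0333, 0], [0, 0, 0.045], [0, 0, 0.045], [0, 0, 0]], "twist": [-2, 0, 0, 0, 0, 0, 0, 0, 0, 0]}}

```text
time: 28.4
tool_pos: [460.4, 278.8, 43.3]
tcp_rot: [3.138, 0.006, -0.122]
contact_force: [-0.3, -0.1, 0.3]
grip_width: 50.2
finger_force: 0.0
```

Request:
{"name": "jog_arm", "arguments": {"dp": [[0, 0, 0.025], [0, 0, 0.012], [0, 0, 0.005], [0, 0, 0], [0, 0, 0]], "twist": [0, 0, 0, 0, 0]}}

```text
time: 29.02
tool_pos: [462.9, 279.8, 4.9]
tcp_rot: [-3.141, -0.001, -0.122]
contact_force: [0.0, -0.5, 0.4]
grip_width: 49.9
finger_force: 0.0
```

Request:
{"name": "jog_arm", "arguments": {"dp": [[0, 0, 0], [0, 0, 0], [0, 0, 0], [0, 0, 0], [0, 0, 0], [0, 0, 0]], "twist": [0, 0, 0, 0, 0, 0], "jaw": 0.02}}

```text
time: 29.78
tool_pos: [462.5, 279.6, 4.2]
tcp_rot: [-3.142, -0.0, -0.122]
contact_force: [-1.3, -0.5, 1.8]
grip_width: 25.5
finger_force: 30.0
```

```bash
python3 mv.py 462.9 279.6 -7 627.7 282 8.3
```

```text
twist -15.3 dx,dy tool mm 163.4 21.4
```

Request:
{"name": "jog_arm", "arguments": {"dp": [[0, 0, -0.01], [0, 0, -0.03], [0, 0, -0.03], [0.0409, 0.0054, 0], [0.0409, 0.0054, 0], [0.0408, 0.0053, 0], [0.0408, 0.0053, 0], [0, 0, 0], [0, 0, 0.03], [0, 0, 0.015]], "twist": [0, -7.6, -7.7, 0, 0, 0, 0, 0, 0, 0]}}

```text
time: 31.02
tool_pos: [625.2, 281.9, 27.6]
tcp_rot: [3.141, 0.003, 0.145]
contact_force: [0.8, -1.0, -0.5]
grip_width: 25.3
finger_force: 30.0
```

Request:
{"name": "jog_arm", "arguments": {"dp": [[0, 0, 0.006], [0, 0, 0.002], [0, 0, 0], [0, 0, 0], [0, 0, 0]], "twist": [0, 0, 0, 0, 0]}}

```text
time: 31.65
tool_pos: [627.4, 282.1, 21.5]
tcp_rot: [-3.142, -0.001, 0.145]
contact_force: [0.3, 0.8, 0.4]
grip_width: 25.7
finger_force: 30.0
```

Request:
{"name": "jog_arm", "arguments": {"dp": [[0, 0, 0.0007], [0, 0, 0.0007], [0, 0, 0.0006], [0, 0, 0], [0, 0, 0], [0, 0, 0]], "twist": [0, 0, 0, 0, 0, 0]}}

```text
time: 32.4
tool_pos: [627.2, 282.0, 19.1]
tcp_rot: [3.142, -0.0, 0.145]
contact_force: [0.3, -0.7, -0.1]
grip_width: 25.6
finger_force: 30.0
```

Request:
{"name": "jog_arm", "arguments": {"dp": [[0, 0, 0.0003], [0, 0, 0.0002], [0, 0, 0], [0, 0, 0]], "twist": [0, 0, 0, 0]}}

```text
time: 32.9
tool_pos: [627.2, 282.0, 18.6]
tcp_rot: [3.142, -0.0, 0.145]
contact_force: [-0.1, -0.5, -0.3]
grip_width: 25.7
finger_force: 30.0
```

Request:
{"name": "jog_arm", "arguments": {"dp": [[0, 0, 0.0003], [0, 0, 0.0002], [0, 0, 0], [0, 0, 0]], "twist": [0, 0, 0, 0]}}

```text
time: 33.4
tool_pos: [627.2, 282.0, 18.2]
tcp_rot: [3.142, -0.0, 0.145]
contact_force: [-1.0, -0.4, 1.4]
grip_width: 25.3
finger_force: 30.0
```

Request:
{"name": "jog_arm", "arguments": {"dp": [[0, 0, 0.0002], [0, 0, 0], [0, 0, 0]], "twist": [0, 0, 0]}}

```text
time: 33.78
tool_pos: [627.2, 282.0, 18.2]
tcp_rot: [3.142, -0.0, 0.145]
contact_force: [-2.5, -1.2, 5.3]
grip_width: 26.0
finger_force: 30.0
```

Request:
{"name": "jog_arm", "arguments": {"dp": [[0, 0, 0], [0, 0, 0], [0, 0, 0], [0, 0, 0], [0, 0, -0.01], [0, 0, -0.045], [0, 0, -0.045], [0, 0, -0.045], [0, 0, -0.045], [0, 0, -0.018]], "twist": [0, 0, 0, 0, 0, 0, 0, 0, 0, 0], "jaw": 0.04}}

```text
time: 35.02
tool_pos: [628.1, 282.4, 230.6]
tcp_rot: [-3.141, -0.006, 0.145]
contact_force: [0.6, -0.1, 1.3]
grip_width: 40.4
finger_force: 0.0
```

Request:
{"name": "jog_arm", "arguments": {"dp": [[-0.04, 0, 0], [0, 0, 0], [0, 0, 0]], "twist": [0, 0, 0]}}

```text
time: 35.4
tool_pos: [588.2, 276.4, 226.9]
tcp_rot: [-3.141, -0.002, 0.145]
contact_force: [0.5, 0.2, 0.5]
grip_width: 40.0
finger_force: 0.0
```

```bash
python3 - <<'E'
from h import *
l='sink_blue_center'
P,I,o=placed(l,(8,)); print(o); overlay(P,I,627.7,282,8.3,l,'p4')
print(bot.get_obs()['tool_pos'],bot.get_obs()['tcp_rot'])
E
```

```text
[(0.74, array([628.2, 282.6]), np.float64(8.3), np.float64(0.955))]
[588.53374391 276.3641718  226.23897433] [-3.14145934e+00 -1.49348991e-03  1.44710399e-01]
```

View pics/p4.png

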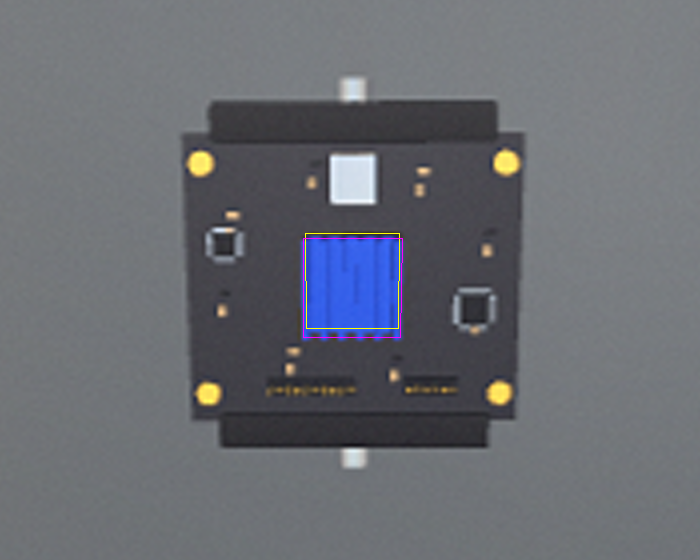

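Blue sits centred and square. Red is next.

```bash
python3 mv.py 588.2 276.3 8.3 485.5 55 -15.5;  python3 mv.py 485.5 55 -15.5 626.3 -85.1 11.8
```

```text
twist 23.8 dx,dy tool mm -39.8 240.7
twist -27.3 dx,dy tool mm 109.2 165.9
```

Request:
{"name": "jog_arm", "arguments": {"dp": [[0, 0, 0.04], [0, 0, 0.04], [0, 0, 0.04], [-0.0066, 0.0401, 0], [-0.0066, 0.0401, 0], [-0.0066, 0.0401, 0], [-0.0066, 0.0401, 0], [-0.0067, 0.0401, 0], [-0.0067, 0.0402, 0], [0, 0, 0.03]], "twist": [8, 8, 7.8, 0, 0, 0, 0, 0, 0, 0]}}

```text
time: 36.75
tool_pos: [486.8, 52.6, 77.3]
tcp_rot: [-3.141, -0.005, -0.274]
contact_force: [0.2, 0.0, -0.4]
grip_width: 39.8
finger_force: 0.0
```

Request:
{"name": "jog_arm", "arguments": {"dp": [[0, 0, 0.04], [0, 0, 0.02], [0, 0, 0.01], [0, 0, 0], [0, 0, 0]], "twist": [0, 0, 0, 0, 0]}}

```text
time: 37.38
tool_pos: [485.8, 54.9, 6.6]
tcp_rot: [-3.141, -0.002, -0.271]
contact_force: [-0.2, -0.4, 0.1]
grip_width: 39.8
finger_force: 0.0
```

Request:
{"name": "jog_arm", "arguments": {"dp": [[0, 0, 0.0023], [0, 0, 0], [0, 0, 0]], "twist": [0, 0, 0]}}

```text
time: 37.75
tool_pos: [485.0, 54.9, 3.8]
tcp_rot: [-3.142, -0.001, -0.27]
contact_force: [-0.6, -0.1, -0.0]
grip_width: 39.5
finger_force: 0.0
```

Request:
{"name": "jog_arm", "arguments": {"dp": [[0, 0, 0], [0, 0, 0], [0, 0, 0], [0, 0, 0], [0, 0, 0], [0, 0, 0]], "twist": [0, 0, 0, 0, 0, 0], "jaw": 0.015}}

```text
time: 38.5
tool_pos: [484.9, 54.9, 3.6]
tcp_rot: [-3.142, -0.0, -0.271]
contact_force: [0.4, 0.3, 0.8]
grip_width: 21.6
finger_force: 30.0
```

Request:
{"name": "jog_arm", "arguments": {"dp": [[0, 0, -0.01], [0, 0, -0.03], [0, 0, -0.03], [0, 0, -0.01], [0.0219, 0.0332, 0], [0.0219, 0.0332, 0], [0.0218, 0.0332, 0], [0.0218, 0.0332, 0], [0.0219, 0.0331, 0], [0, 0, 0]], "twist": [0, -9.1, -9.1, -9.1, 0, 0, 0, 0, 0, 0]}}

```text
time: 39.75
tool_pos: [627.2, -87.3, 83.8]
tcp_rot: [3.141, -0.002, 0.204]
contact_force: [-0.4, 0.8, -0.4]
grip_width: 21.9
finger_force: 30.0
```

Request:
{"name": "jog_arm", "arguments": {"dp": [[0, 0, 0.035], [0, 0, 0.018], [0, 0, 0.007], [0, 0, 0.002], [0, 0, 0], [0, 0, 0], [0, 0, 0]], "twist": [0, 0, 0, 0, 0, 0, 0]}}

```text
time: 40.62
tool_pos: [626.1, -85.2, 22.1]
tcp_rot: [3.141, -0.001, 0.206]
contact_force: [0.1, 0.4, 0.1]
grip_width: 21.3
finger_force: 30.0
```

Position (626.1, −85.2) and yaw 11.8° match the target. I'll lower it gently.

Request:
{"name": "jog_arm", "arguments": {"dp": [[0, 0, 0.0007], [0, 0, 0.0007], [0, 0, 0.0006], [0, 0, 0.0006], [0, 0, 0], [0, 0, 0]], "twist": [0, 0, 0, 0, 0, 0]}}

```text
time: 41.38
tool_pos: [625.8, -85.1, 18.9]
tcp_rot: [3.142, -0.0, 0.206]
contact_force: [-0.6, 0.2, -0.4]
grip_width: 21.7
finger_force: 30.0
```

Request:
{"name": "jog_arm", "arguments": {"dp": [[0, 0, 0.0003], [0, 0, 0.0003], [0, 0, 0], [0, 0, 0]], "twist": [0, 0, 0, 0]}}

```text
time: 41.88
tool_pos: [625.8, -85.1, 18.3]
tcp_rot: [-3.142, -0.0, 0.206]
contact_force: [-0.1, -0.5, -0.3]
grip_width: 21.9
finger_force: 30.0
```

Request:
{"name": "jog_arm", "arguments": {"dp": [[0, 0, 0.0003], [0, 0, 0.0002], [0, 0, 0], [0, 0, 0]], "twist": [0, 0, 0, 0]}}

```text
time: 42.38
tool_pos: [625.8, -85.1, 17.9]
tcp_rot: [3.142, -0.0, 0.206]
contact_force: [0.5, 0.5, 0.7]
grip_width: 21.8
finger_force: 30.0
```

Request:
{"name": "jog_arm", "arguments": {"dp": [[0, 0, 0.0003], [0, 0, 0], [0, 0, 0]], "twist": [0, 0, 0]}}

```text
time: 42.75
tool_pos: [625.9, -85.1, 17.6]
tcp_rot: [3.142, -0.0, 0.206]
contact_force: [-0.4, -1.0, -0.4]
grip_width: 21.6
finger_force: 30.0
```

Request:
{"name": "jog_arm", "arguments": {"dp": [[0, 0, 0.0002], [0, 0, 0], [0, 0, 0]], "twist": [0, 0, 0]}}

```text
time: 43.12
tool_pos: [625.9, -85.1, 17.6]
tcp_rot: [3.141, -0.0, 0.206]
contact_force: [-1.8, -0.4, 3.4]
grip_width: 21.6
finger_force: 30.0
```

Contact is made; I release and retreat.

Request:
{"name": "jog_arm", "arguments": {"dp": [[0, 0, 0], [0, 0, 0], [0, 0, 0], [0, 0, 0], [0, 0, -0.01], [0, 0, -0.045], [0, 0, -0.045], [0, 0, -0.045], [0, 0, -0.045], [0, 0, -0.018]], "twist": [0, 0, 0, 0, 0, 0, 0, 0, 0, 0], "jaw": 0.036}}

```text
time: 44.38
tool_pos: [626.8, -85.3, 229.8]
tcp_rot: [3.139, -0.006, 0.206]
contact_force: [-0.1, -0.4, 0.2]
grip_width: 35.8
finger_force: 0.0
```

Request:
{"name": "jog_arm", "arguments": {"dp": [[-0.04, 0, 0], [0, 0, 0], [0, 0, 0]], "twist": [0, 0, 0]}}

```text
time: 44.75
tool_pos: [587.2, -93.4, 226.2]
tcp_rot: [3.141, -0.002, 0.206]
contact_force: [-0.1, 0.6, 1.1]
grip_width: 35.8
finger_force: 0.0
```

```bash
python3 - <<'E'
from h import *
l='sink_red_center'
P,I,o=placed(l,(12,)); print(o); overlay(P,I,626.3,-85.1,11.8,l,'p5')
cv2.imwrite('pics/w9.png',I)
E
```

```text
[]
```

View pics/p5.png

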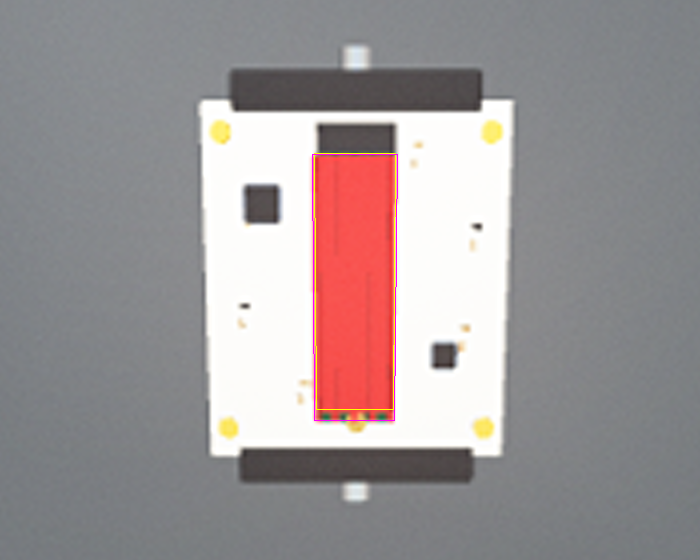

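Red matches its outline exactly. One final overview, then I hand in.

```bash
python3 - <<'E'
from h import *
P,I=grab('side','fin')
cv2.imwrite('pics/finc.png',cv2.resize(I[140:330,190:470],None,fx=2.8,fy=2.8,interpolation=cv2.INTER_CUBIC))
E
```

```text
(no output)
```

View pics/finc.png

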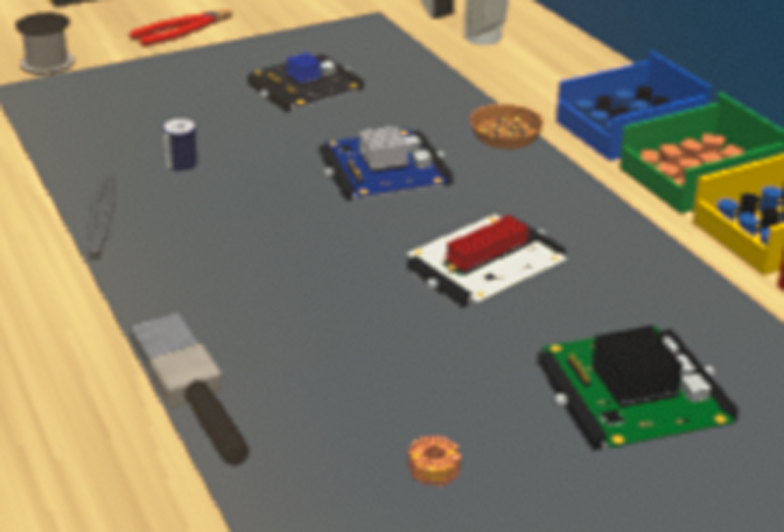

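All four sinks sit flat on their chips, and the capacitor (180,143) and coil (435,458) look undisturbed.

```bash
python3 -c "
from plant import bot
print(bot.close_job())"
```

```text
the job is handed in; nothing more can be done
None
```

The job is handed in at about 45 s of the 93 s: all four heatsinks sit fins up, flat and square, on their matching pads, the silver one after a 1.7 mm re-centring, and the capacitor and coil were left alone.

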